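# Treadle out two grinding balls into the small beaker

## Task

Stand the smaller of the two beakers upright on the table under the mouth of the ball dispenser's chute and let go of it. Then give the dispenser's spring treadle exactly two strokes, each firmly down onto its stop without forcing it and then fully back up, so that exactly two steel balls lie in the beaker and the others stay in the magazine. Leave the larger beaker, the vial and the brass weight where they are.

Things in the scene. Friction and masses are not known exactly. Their poses are not given: they have to be found in the camera images.
- dispenser: Fixed grey bench ball dispenser. Origin: centre of its underside on the table; x points from the treadle to the back, y along the chute, z up. Base plate 190 x 130 mm, housing and square clear magazine tube behind the treadle (tube axis at x = 45, y = 0 mm; top 214 mm high). Each full stroke of the treadle lets out one ball; letting it fully up loads the next.
- shuttle: sliding steel shuttle with a pocket, under the magazine tube. Pressing the treadle carries one ball along y to the chute, where it drops at about 0.20 to 0.26 rad of the treadle, always before the stop. Origin: under the pocket, 108 mm above the table.
- mouth (a point): centre of the downward mouth of the aluminium chute, 62 mm above the table. The chute is 26 mm wide (along the dispenser's x); it comes from the dispenser's tube along y, gently down, and ends 15 mm beyond this point. Its top is 80 mm above the table here, 85 mm at 40 mm back towards the tube, and 111 mm at 68 mm back.
- beaker_spot (a point): point on the table straight below the mouth of the chute; the beaker stands here. Axes as the dispenser's.
- treadle: dark steel spring treadle 145 mm long, 70 wide, 5 thick, level at rest. Origin on its hinge at its back end, 62 mm above the table; the plate runs from there along its own -x and its free end swings down when pressed. The spring asks about 3 N at the tread at first, 8 to 10 N near the stop, and lifts it again. The stop is met at 0.28 to 0.42 rad, different each time.
- tread (a point): top of the ribbed rubber tread where the treadle is pressed, on its centre line 115 mm from the hinge; 67.5 mm above the table at rest, 32 to 46 mm lower at the stop. The tread reaches 23 mm from this point towards the free end and 37 mm towards the hinge.
- stop_block: loose steel block with a rubber top between two guide rails on the base plate under the treadle, 24 x 40 mm; the treadle's stop. It stands nearer to or farther from the hinge, which sets where the stroke ends. Origin: centre of its underside.
- beaker_mid (a point): the smaller beaker (clear, 56 mm tall, about 43 mm across, 48 mm over its pouring lip, thin walls, open top): centre of the beaker, 28 mm above its foot, z up. The lip stands out along the beaker's y axis, so its x axis is the narrow way.
- beaker_50: the smaller beaker: centre of its underside.
- beaker_100: the larger beaker (68 mm tall, 51 mm across, too tall for the chute), centre of its underside; to be left alone.
- vial_1: small snap-cap vial, 25 mm across, 47 mm tall, beside the dispenser; to be left alone. Origin: centre of its underside.
- weight_50g: small brass weight, 20 mm across, 31 mm tall, beside the dispenser; to be left alone. Origin: centre of its underside.
- ball_1_center (a point): centre of steel ball 1 of five, 16 mm across, counted from the bottom of the magazine
- ball_2_center (a point): centre of steel ball 2 of five, 16 mm across, counted from the bottom of the magazine
- ball_3_center (a point): centre of steel ball 3 of five, 16 mm across, counted from the bottom of the magazine
- ball_4_center (a point): centre of steel ball 4 of five, 16 mm across, counted from the bottom of the magazine
- ball_5_center (a point): centre of steel ball 5 of five, 16 mm across, counted from the bottom of the magazine
Not all that is in view belongs to the job. What is shaped like the beaker_50 but pink is not meant.

How it is judged:
By the outcome, as a careful person would: the job done as asked, in the order asked, and still so for the second after the job is handed in, with the robot touching nothing.
It also fails if it takes over 64 s, if anything falls off the work surface, if the arm or the gripper's body presses on something with over 40 N, if the wrist force passes 120 N, or if a joint passes its speed limit or range.

## Robot

A 7-joint arm with a two-finger parallel gripper is mounted at the origin on a cart in front of the work surface, level with it; the furniture and walls round the work are solid. World frame = base frame: x ahead of the robot, y to its left, z up, the work surface at z = 0. Lengths are in mm, angles in rad, forces in N, time in s.
With the tool pointing down it reaches from about 400 to 900 mm from the base axis. Payload 5.5 kg.
Tool frame: the origin (TCP) lies at the very end of the fingers, on their centre line; the grasp point (between the pads) lies 19 mm behind it; z points along the fingers, y is the line along which they close (so a half turn about z gives the same grasp; the last joint's range is limited). The gripper opens to 92 mm and grips with 3 to 60 N. Pads are 19 mm wide; open, the fingers measure 130 mm over their backs; the gripper's body (75 mm by 190 mm) begins 47 mm behind the grasp point.
Start: joints at [-0.999, 0.501, -0.427, 1.55, 0.221, 1.138, -0.21], TCP at [197.507, 619.266, 226.729] pointing down, gripper open.
Joint ranges: [-2.88, 2.88], [-0.31, 2.03], [-1.54, 1.56], [0.2, 2.42], [-1.41, 4.55], [0.19, 2.02], [-2.57, 2.57]. Speed limits (rad/s): [2.57, 2.57, 3.14, 3.14, 3.14, 3.14, 3.14].

## Interface

Orientations are given as a 3x3 rotation matrix whose columns are the frame's x, y, z axes.
In Python, from workcell import status, imaging, order gives the robot as it stands.
- The arm moves only by the tool arm_command, never from a script. Its argument "series" is a list of rows, each a list of 6 numbers: the shift along the world's x, y, z each as a share of 30 mm, from -1 to 1, then the turn, a rotation vector about the world's x, y, z each as a share of 5 degrees, from -1 to 1. In form: [[dx, dy, dz, wx, wy, wz], ...]. A call has 1 to 5 rows; each row shifts and turns the commanded pose from where the row before left it; what a row does not reach is not made up. A row lasts 1/8 s, in which the tool goes at most 62.5 mm and 10.7 degrees, less where a joint would pass 70% of its speed; a pose out of reach is approached as far as the arm can. A call with a number of a shift or a turn outside -1 to 1 is refused whole. A call with a gripper value outside its range is refused whole. "gripper" is the closure, from 0 (fully open) to 1 (shut), set as the call begins (left out, the last holds). The fingers move at their own pace and stop on an object; "grip_force" is the grip in N (left out, the last holds). Time passes only in rows, so rows that do not move let the fingers close. It gives the time, the measured TCP pose, the force, the opening and the grip force at its end, in the units of the state.
- status.get_state(): the state, without advancing time (a new reading comes with each control period).
- imaging.camera(name): name is "side" or "top"; returns (picture, depth): 400x640x3 uint8, blue, green, red; 400x640 float32, mm along the optical axis (not along the pixel's ray), 0 where there is no reading.
- imaging.camera_model(name): a dict with "fx", "fy", "cx", "cy" (pixels), "eye" and "rotation" of the camera in the world. Camera axes: x right, y up, looking along -z (the intrinsics and any distortion apply to the point x, -y, -z); pixel columns grow to the right and rows downward; lengths in mm; the calibration is good to about 2 mm. A picture is of the moment at which its call begins. camera_model takes no time and is no camera call.
- order.job_done(): hands the job in; it is judged then, once.
Trained networks look in the newest picture that a camera, given by its name, has taken for a name from the list of things; names that differ only in an ending like _2 or _b are one class to them, and where a whole thing is asked for, a point or a joint stands for the part that bears it (a point fixed in the world has none). Each returns a list of dicts, best first, with "p" (0 to 1); they miss things now and then, are a little off and sometimes report something else, mostly with a low value. They report only what shows in the picture. A call takes as long as a camera call. They do not tell look-alikes from the thing itself.
- imaging.regions_of(camera, label): "pixels" (400x640 bool, what is visible of it) and "extent" ([left, top, right, bottom] as shares, 0 to 1, of the picture: columns of its width, rows of its height, round what is visible of it).
- imaging.place_of(camera, label): "xy" ([column, row] as shares, 0 to 1, of the picture: columns of its width, rows of its height: a listed point, or the origin of a listed thing).
The state is a dict: "time_s": time; "q": joint angles; "joint_vel": joint speeds; "tau": joint torques, N m; "eef_pos": TCP position; "ee_rot": TCP orientation; "ft_force": force on the tool from outside, world axes, zero at the start; "ft_torque": the same for the moment, N m; "finger_gap": opening from 0.0 (shut) to 1.0 (fully open); "grip_force": force on a finger pad.
Only numpy, scipy, OpenCV 4.12 (cv2) and the standard library are available. Lean on these libraries where they do the work, as an engineer would, in place of code of your own. Each camera call takes 0.05 s, during which the arm holds its last target. There are 200 camera calls.

## Working session

There is one attempt and no reset: what is moved stays moved. The work goes in short steps, Python scripts to look and compute and a tool call to move; the robot and the scene stay as the last step left them, time stands still between calls to the robot, and variables do not carry over. Pictures are saved under pics/ and viewed, at most 10 in all, crops included, and the job is handed in when it is done.

Besides the shell and the picture viewer there is one more tool, called after ">>>" in YAML: its name, and indented under it one key for each argument. arm_command: Moves the arm, as the interface text tells. Shift numbers are shares of 30 mm and turn numbers shares of 5 degrees, none past 1 either way. Its arguments: {"type":"object","properties":{"series":{"type":"array","items":{"type":"array","items":{"type":"number"}}},"gripper":{"type":"number"},"grip_force":{"type":"number"}},"required":["series"]}

```bash
mkdir -p pics; ls
cat > h.py <<'E'
import numpy as np, cv2
from workcell import status, imaging, order
def ray(n,uv):
    m=imaging.camera_model(n); R=np.array(m["rotation"]); 
    d=R@np.array([(uv[0]-m["cx"])/m["fx"],-(uv[1]-m["cy"])/m["fy"],-1.0])
    return np.array(m["eye"],float),d
def atz(n,uv,z):
    e,d=ray(n,uv); return e+d*(z-e[2])/d[2]
def atdepth(n,uv,dep):
    e,d=ray(n,uv); return e+d*dep
def tri(uv1,uv2,n1="top",n2="side"):
    e1,d1=ray(n1,uv1); e2,d2=ray(n2,uv2)
    A=np.stack([d1,-d2],1); s=np.linalg.lstsq(A,e2-e1,rcond=None)[0]
    p,q=e1+s[0]*d1,e2+s[1]*d2
    return (p+q)/2,np.linalg.norm(p-q)
def proj(n,P):
    m=imaging.camera_model(n); c=np.array(m["rotation"]).T@(np.array(P,float)-m["eye"])
    return np.array([m["cx"]+m["fx"]*c[0]/-c[2], m["cy"]-m["fy"]*c[1]/-c[2]])
def places(n,l):
    return [(round(r["p"],2),np.array(r["xy"])*[640,400]) for r in imaging.place_of(n,l)]
E
python3 - <<'E'
from h import *
np.set_printoptions(precision=1,suppress=True)
for n in ("top","side"):
    im,d=imaging.camera(n); cv2.imwrite(f"pics/{n}0.png",im); np.save(f"{n}0.npy",d)
    print(n,imaging.camera_model(n))
    for l in ["dispenser","mouth","beaker_spot","tread","treadle","beaker_mid","beaker_50","beaker_100","vial_1","weight_50g","stop_block","ball_5_center"]:
        print(l,places(n,l))
print(status.get_state())
E
```

```text
pics
top {'fx': 395.48888230625226, 'fy': 395.48888230625226, 'cx': 312.34897068434765, 'cy': 195.2717601248935, 'eye': array([ 437. ,   19.6, 1069.2]), 'rotation': array([[ 0. ,  1. , -0.1],
       [-1. ,  0. , -0. ],
       [-0. ,  0.1,  1. ]])}
dispenser [(0.74, array([313.7, 198.6]))]
mouth [(0.7, array([254.2, 193.5])), (0.23, array([311.6, 190.1]))]
beaker_spot []
tread [(0.85, array([321.5, 231.2]))]
treadle [(0.81, array([311.6, 190.4]))]
beaker_mid [(0.52, array([212.9, 236.3])), (0.51, array([186.3, 204.2])), (0.49, array([245.6, 246.4]))]
beaker_50 [(0.81, array([413.2, 246.4])), (0.67, array([249.3, 247.2])), (0.61, array([219.2, 241.5])), (0.57, array([193.8, 204. ]))]
beaker_100 [(0.81, array([413.2, 246.4])), (0.67, array([249.3, 247.2])), (0.61, array([219.2, 241.5])), (0.57, array([193.8, 204. ]))]
vial_1 [(0.6, array([347.4, 184.2]))]
weight_50g [(0.4, array([354.2, 210.3]))]
stop_block []
ball_5_center [(0.54, array([306.3, 173.1]))]
side {'fx': 423.03752642138187, 'fy': 423.03752642138187, 'cx': 315.8750749774889, 'cy': 190.11047510042735, 'eye': array([-180.6, -7
[... 499 characters left out ...]
 array([235. , 208.3]))]
beaker_100 [(0.84, array([244.3, 221.3])), (0.8, array([249.4, 188. ])), (0.74, array([356.4, 291.2])), (0.69, array([235. , 208.3]))]
vial_1 []
weight_50g []
stop_block [(0.58, array([308.3, 231.6]))]
ball_5_center []
{'time_s': 1.3, 'q': array([-1. ,  0.5, -0.4,  1.6,  0.2,  1.1, -0.2]), 'joint_vel': array([-0., -0., -0.,  0.,  0., -0., -0.]), 'tau': array([ -0. , -56.6,  -5.8, -28. ,  -0.1,   0. ,   0. ]), 'eef_pos': array([197.5, 619.3, 226.8]), 'ee_rot': array([[-1. ,  0.3, -0. ],
       [ 0.3,  1. ,  0. ],
       [ 0. ,  0. , -1. ]]), 'ft_force': array([ 0.8, -0.3, -1.1]), 'ft_torque': array([ 0., -0., -0.]), 'grip_force': 0.0, 'finger_gap': 1.0021947161076923}
```

Run:
```python
from h import *
np.set_printoptions(precision=1,suppress=True)
t=cv2.imread("pics/top0.png");s=cv2.imread("pics/side0.png")
a=cv2.resize(t[140:280,160:430],(800,415),interpolation=cv2.INTER_CUBIC)
b=cv2.resize(s[140:310,200:400],(700,595),interpolation=cv2.INTER_CUBIC)
cv2.imwrite("pics/a.png",a);cv2.imwrite("pics/b.png",b)
for n,l in (("top",[(413.2,246.4),(249.3,247.2),(219.2,241.5),(193.8,204)]),("side",[(244.3,221.3),(249.4,188),(356.4,291.2),(235,208.3)])):
    for u in l: print(n,u,atz(n,u,0))
print("mouth",tri((254.2,193.5),(280.5,190.5)),"tread",tri((321.5,231.2),(302.9,221.9)),"hinge",tri((311.6,190.4),(317.4,203.1)))
print(atz("top",(313.7,198.6),0),atz("top",(254.2,193.5),62),atz("top",(321.5,231.2),67.5),atz("top",(311.6,190.4),62),atz("side",(280.5,190.5),62),atz("side",(302.9,221.9),67.5),atz("side",(317.4,203.1),62))
```

```text
top (413.2, 246.4) [ 419.  -224.9    0. ]
top (249.3, 247.2) [405.  213.7   0. ]
top (219.2, 241.5) [418.1 296.    0. ]
top (193.8, 204) [517.9 371.    0. ]
side (244.3, 221.3) [393.1 217.5   0. ]
side (249.4, 188) [526.  372.7   0. ]
side (356.4, 291.2) [ 406.2 -219.     0. ]
side (235, 208.3) [415.7 299.1   0. ]
mouth (array([538.2, 202.6,  53.8]), np.float64(17.324002598652616)) tread (array([452.9,  19.7,  63.1]), np.float64(2.273706183474441)) hinge (array([550.3,  52.2,  67.4]), np.float64(12.423672983923773))
[540.6  43.8   0. ] [544.1 195.7  62. ] [452.   20.4  67.5] [555.6  48.3  62. ] [523.  197.1  62. ] [449.5  14.1  67.5] [551.2  62.1  62. ]
```

View pics/a.png

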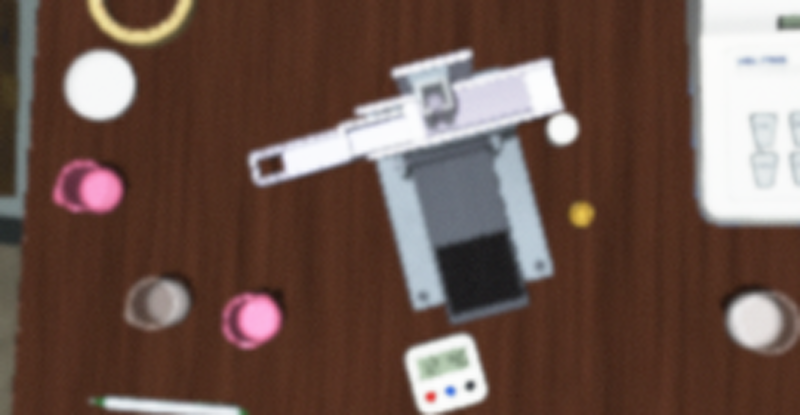

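View pics/b.png

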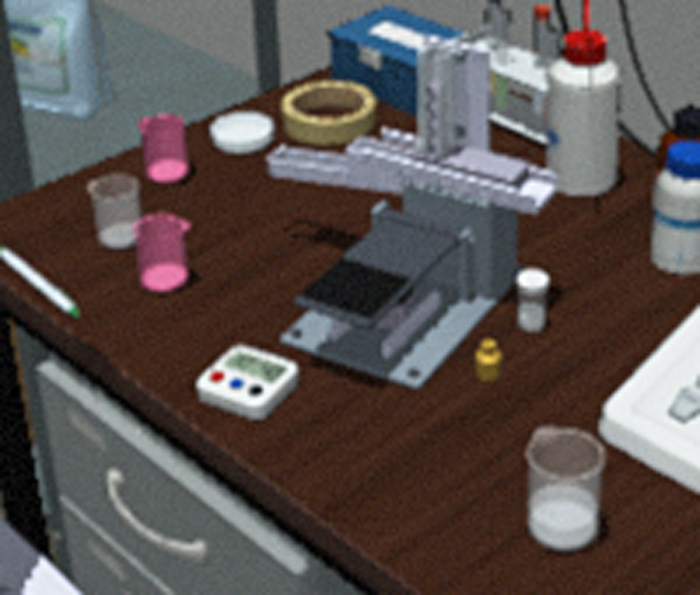

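The top crop shows four beaker shapes at top pixels (219,241), (249,247), (194,204) and (413,246). (249,247) and (194,204) are pink, and (413,246) is the larger clear one, confirmed by its size in the side view. (219,241) is small and clear, so it is beaker_50. The chute mouth hole is at about (251,195) and the tread at (321,231). Next I'll confirm the beaker in one crop and fit the geometry.

Run:
```python
from h import *
np.set_printoptions(precision=1,suppress=True)
t=cv2.imread("pics/top0.png");s=cv2.imread("pics/side0.png")
a=cv2.resize(t[220:260,195:235],(395,395),interpolation=cv2.INTER_CUBIC)
b=cv2.resize(s[180:220,215:255],(395,395),interpolation=cv2.INTER_CUBIC)
cv2.imwrite("pics/c.png",np.hstack([a,b]))
d=np.load("top0.npy"); m=imaging.camera_model("top"); R=np.array(m["rotation"])
v,u=np.mgrid[0:400,0:640]
P=np.stack([(u-m["cx"])/m["fx"]*d,-(v-m["cy"])/m["fy"]*d,-d],-1)@R.T+m["eye"]
np.save("P.npy",P)
x,y,z=P[...,0],P[...,1],P[...,2]
print("table z",np.median(z[240:300,260:290][d[240:300,260:290]>0]))
def rect(k,n):
    k=k.astype(np.uint8); nn,L,st,_=cv2.connectedComponentsWithStats(k); i=1+np.argmax(st[1:,4]); q=L==i
    c=cv2.minAreaRect(np.float32(np.stack([x[q],y[q]],1))); print(n,q.sum(),c,"z",np.percentile(z[q],[5,50,95])); return q
ok=d>0
rect(ok&(z>56)&(z<75)&(x>380)&(x<545)&(y>-60)&(y<120),"treadle")
rect(ok&(z>66)&(z<100)&(y>115)&(y<260)&(x>480)&(x<600),"chute")
rect(ok&(z>100)&(z<125)&(y>-60)&(y<260)&(x>500)&(x<650),"upper")
q=rect(ok&(z>2)&(z<20)&(x>400)&(x<560)&(y>-80)&(y<150),"base")
q=rect(ok&(z>66)&(z<130)&(y>95)&(y<260)&(x>480)&(x<640),"c2")
for yy in range(100,230,10):
    r=q&(abs(y-yy)<5)
    if r.any(): print(yy,x[r].min(),x[r].max(),np.median(z[r]))
print("hole",atz("top",(251.1,195),62),atz("top",(251.1,195),78))
for n in ("top",):
    for w in ([219,241],): print(z[230:253:3,207:232:3])
for n in ("top","side"):
    for r in imaging.regions_of(n,"beaker_50"): print(n,round(r["p"],2),np.array(r["extent"])*[640,400,640,400])
```

```text
table z -2.490600379537682
treadle 1476 ((484.56622314453125, 35.689544677734375), (147.6499786376953, 81.19537353515625), 16.755382537841797) z [60.5 64.3 68.6]
chute 281 ((546.8046875, 167.26205444335938), (26.534042358398438, 100.15543365478516), 15.783773422241211) z [67.4 73.1 85.1]
upper 905 ((582.3319702148438, 49.17208480834961), (47.21326446533203, 182.45884704589844), 16.781232833862305) z [104.5 116.6 123.9]
base 457 ((488.0722351074219, 86.05372619628906), (142.4625701904297, 31.48262596130371), 16.174753189086914) z [2.4 4.7 8.1]
c2 504 ((547.2286376953125, 152.96875), (33.967891693115234, 127.96477508544922), 15.43261432647705) z [ 68.   77.7 109.9]
100 544.015839784326 579.930352485289 87.04389692407915
110 541.6052721484665 577.1044646393386 88.47510950862699
120 546.0078788304324 574.7213269688341 80.46987976120965
130 542.2103279664275 572.239870216004 85.98175192437122
140 540.5793440576201 569.0529421414636 76.91827152215734
150 537.2148978293989 564.7936742745762 73.94791852763694
160 533.925345040314 561.5313914893852 72.24103481558001
170 531.2173256892821 559.
[... 332 characters left out ...]
03.6  62. ] [538.4 200.6  78. ]
[[ 0.1  0.2 -5.4 -4.  -3.   0.1 -3.5 -3.6  1.3]
 [-1.9 -0.9  0.  -1.3  0.8  0.4 -2.1  0.8 -1.6]
 [53.7 31.1  2.8 52.  29.3 -1.7 -2.3 -1.4 -0.2]
 [32.4  7.  -0.2  1.9 51.  18.   1.9 -3.9 -2.5]
 [21.9  2.2  0.6 -1.7 54.3 21.6 -4.9 -3.  -1.3]
 [28.3  1.6 -1.6 -0.  47.5 14.5  0.1 -0.2 -2.4]
 [47.1 24.7  5.7 54.1 18.5 -5.6 -2.4 -3.1 -1. ]
 [-1.4 -2.6 -3.9 -0.8 -3.9 -2.  -5.7 -0.6 -3.6]]
top 0.91 [405.7 238.1 430.9 258.8]
top 0.84 [204.4 234.7 221.8 250.7]
top 0.64 [239.8 239.7 257.4 257.9]
top 0.53 [178.1 195.1 205.3 216. ]
side 0.85 [238.1 203.  253.9 224.5]
side 0.79 [226.7 191.6 243.  213.4]
side 0.65 [348.8 265.1 370.3 296.9]
side 0.56 [238.8 171.9 253.2 192.3]
```

View pics/c.png

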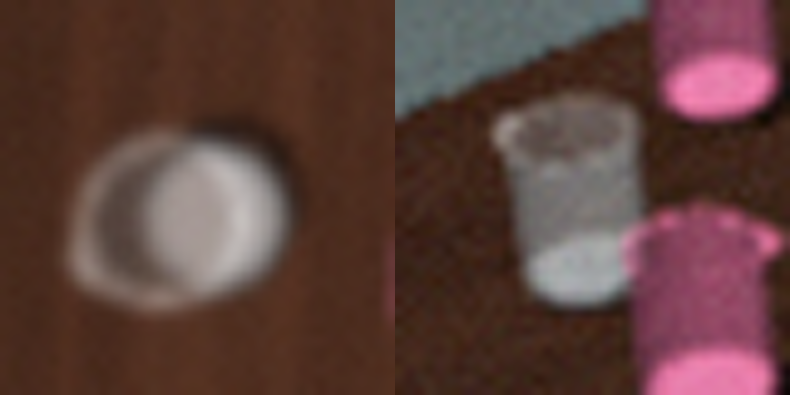

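The crop confirms the small clear beaker: the rim is centred near top px (211,242), with the pouring lip lower-left. I'll refine its centre and lip direction by fitting the projected outline.

Run:
```python
from h import *
np.set_printoptions(precision=3,suppress=True)
t=cv2.imread("pics/top0.png");s=cv2.imread("pics/side0.png")
a=np.linspace(0,2*np.pi,72)
def circ(x,y,r,z): return np.stack([x+r*np.cos(a),y+r*np.sin(a),0*a+z],1)
for x,y in ((417,297),(415,301),(417,304)):
    for n in ("top","side"):
        for z in (0,56):
            p=np.array([proj(n,c) for c in circ(x,y,21.5,z)]); print((x,y),n,z,p.min(0),p.max(0))
x,y=416,300
out=[]
for n,im,(u,v) in (("top",t,(195,220)),("side",s,(215,180))):
    b=cv2.resize(im[v:v+40,u:u+40],(395,395),interpolation=cv2.INTER_CUBIC); k=395/40
    for z,col in ((0,(0,255,0)),(56,(0,255,255))):
        for c in circ(x,y,21.5,z):
            q=(proj(n,c)-[u,v]+.5)*k; cv2.circle(b,tuple(int(i) for i in q),1,col,-1)
    for f,col in ((25,(255,0,0)),(40,(255,255,255)),(55,(0,0,255))):
        f=np.radians(f); q=(proj(n,[x-26*np.sin(f),y+26*np.cos(f),55])-[u,v]+.5)*k; cv2.circle(b,tuple(int(i) for i in q),4,col,-1)
    out.append(b)
cv2.imwrite("pics/d.png",np.hstack(out))
print(status.get_state()["ee_rot"], status.get_state()["time_s"])
```

```text
(417, 297) top 0 [210.885 233.897] [226.714 249.924]
(417, 297) top 56 [204.794 233.717] [221.489 250.627]
(417, 297) side 0 [228.85  204.808] [242.568 212.074]
(417, 297) side 56 [226.701 189.703] [240.719 196.691]
(415, 301) top 0 [209.376 234.6  ] [225.205 250.632]
(415, 301) top 56 [203.201 234.459] [219.896 251.374]
(415, 301) side 0 [227.604 204.582] [241.314 211.835]
(415, 301) side 56 [225.43  189.488] [239.44  196.463]
(417, 304) top 0 [208.313 233.828] [224.138 249.853]
(417, 304) top 56 [202.083 233.645] [218.772 250.552]
(417, 304) side 0 [227.602 204.005] [241.281 211.225]
(417, 304) side 56 [225.433 188.933] [239.411 195.876]
[[-0.953  0.304 -0.   ]
 [ 0.304  0.953  0.   ]
 [ 0.     0.    -1.   ]] 1.4
```

View pics/d.png

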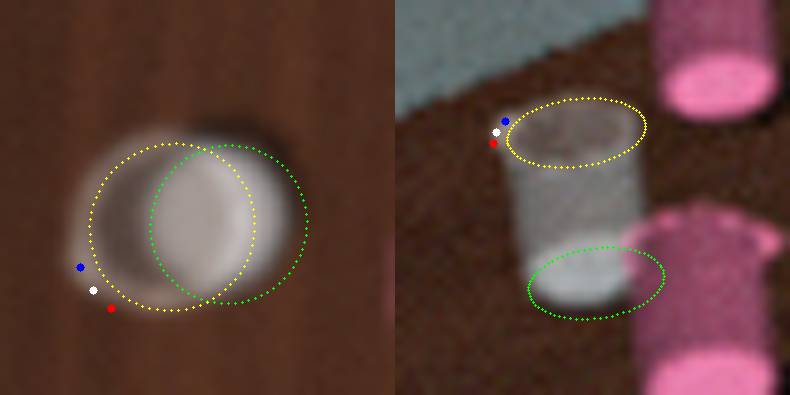

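>>> arm_command:
  series:
    - [1,-1,0,0,0,-1]
    - [1,-1,0,0,0,-1]
    - [1,-1,0,0,0,-1]
    - [1,-1,0,0,0,-1]
    - [1,-1,0,0,0,-1]
  gripper: 0.2
  grip_force: 8

```text
time_s: 2.02
eef_pos: [348.4, 468.3, 226.9]
ee_rot: [[-0.733, 0.68, 0.0], [0.68, 0.733, 0.0], [0.0, 0.001, -1.0]]
ft_force: [0.5, 0.3, 1.0]
finger_gap: 0.795
grip_force: 0.0
```

The overlay shows the true outline about 4 mm further left and 2.5 mm higher than my guess, so the beaker centre is about (418, 305), with the lip about 35° from +y towards −x.

>>> arm_command:
  series:
    - [0.45,-1,-0.8,0,0,-1]
    - [0.45,-1,-0.8,0,0,-1]
    - [0.45,-1,-0.8,0,0,-0.4]
    - [0.45,-1,-0.8,0,0,0]
    - [0.45,-1,-0.8,0,0,0]

```text
time_s: 2.65
eef_pos: [415.6, 318.5, 106.3]
ee_rot: [[-0.578, 0.816, 0.001], [0.816, 0.578, 0.001], [0.0, 0.001, -1.0]]
ft_force: [0.5, -0.7, -1.5]
finger_gap: 0.799
grip_force: 0.0
```

>>> arm_command:
  series:
    - [0.07,-0.44,0,0,0,0]
    - [0,0,0,0,0,0]

```text
time_s: 2.9
eef_pos: [417.5, 306.1, 107.5]
ee_rot: [[-0.577, 0.817, 0.001], [0.817, 0.577, 0.001], [0.0, 0.001, -1.0]]
ft_force: [-0.2, 0.7, 0.8]
finger_gap: 0.8
grip_force: 0.0
```

Run:
```python
from h import *
out=[]
for n,(u,v) in (("top",(190,215)),("side",(205,150))):
    im,_=imaging.camera(n); out.append(cv2.resize(im[v:v+70,u:u+70],(395,395),interpolation=cv2.INTER_CUBIC))
cv2.imwrite("pics/e.png",np.hstack(out))
```

```text
(no output)
```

View pics/e.png

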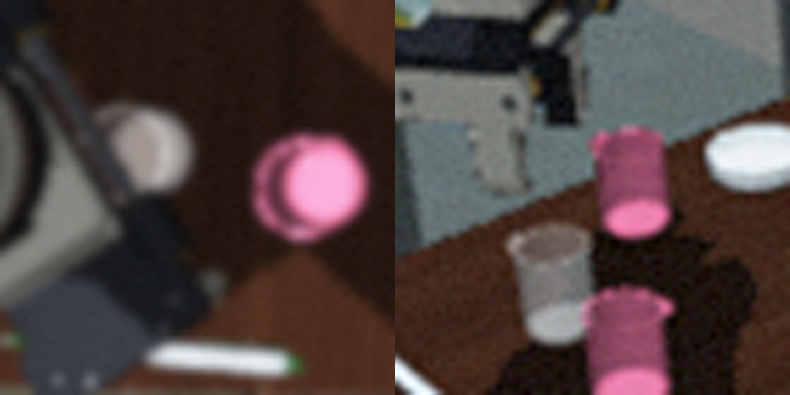

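The side view shows the open fingers straddling above the clear beaker (rim at crop (552,245)), and the pink ones are clear of the path. Descending.

>>> arm_command:
  series:
    - [0,0,-0.7,0,0,0]
    - [0,0,-0.7,0,0,0]
    - [0,0,-0.7,0,0,0]
    - [0,0,-0.6,0,0,0]
    - [0,0,0,0,0,0]

```text
time_s: 3.62
eef_pos: [416.0, 306.6, 24.9]
ee_rot: [[-0.579, 0.815, -0.002], [0.815, 0.579, -0.001], [0.0, -0.002, -1.0]]
ft_force: [-0.5, -0.2, 1.2]
finger_gap: 0.801
grip_force: 0.0
```

>>> arm_command:
  series:
    - [0,0,0,0,0,0]
    - [0,0,0,0,0,0]
    - [0,0,0,0,0,0]
    - [0,0,0,0,0,0]
    - [0,0,0,0,0,0]
  gripper: 0.65
  grip_force: 6

```text
time_s: 4.25
eef_pos: [417.3, 306.2, 26.1]
ee_rot: [[-0.578, 0.816, 0.0], [0.816, 0.578, 0.0], [-0.0, 0.001, -1.0]]
ft_force: [-0.5, -0.6, 2.4]
finger_gap: 0.465
grip_force: 6.0
```

>>> arm_command:
  series:
    - [0,0,0.7,0,0,0]
    - [0.84,-0.32,0,0,0,-0.97]
    - [0.84,-0.32,0,0,0,-0.97]
    - [0.84,-0.32,0,0,0,-0.97]
    - [0.84,-0.32,0,0,0,-0.97]

```text
time_s: 4.88
eef_pos: [519.7, 266.1, 46.2]
ee_rot: [[-0.269, 0.963, 0.0], [0.963, 0.269, -0.001], [-0.001, -0.0, -1.0]]
ft_force: [-0.2, -0.3, -0.0]
finger_gap: 0.464
grip_force: 6.0
```

>>> arm_command:
  series:
    - [0,0,-0.3,0,0,0]
    - [0,0,-0.3,0,0,0]
    - [0,0,0,0,0,0]

```text
time_s: 5.25
eef_pos: [515.9, 267.6, 27.2]
ee_rot: [[-0.275, 0.961, -0.003], [0.961, 0.275, -0.001], [-0.0, -0.003, -1.0]]
ft_force: [0.3, 0.1, -0.4]
finger_gap: 0.461
grip_force: 6.0
```

Run:
```python
from h import *
np.set_printoptions(precision=1,suppress=True)
im,_=imaging.camera("side"); u,v=205,130
cv2.imwrite("pics/f.png",cv2.resize(im[v:v+110,u:u+145],(790,600),interpolation=cv2.INTER_CUBIC))
s=status.get_state(); print(s["eef_pos"],s["ft_force"],s["finger_gap"],s["grip_force"])
```

```text
[516.4 267.9  27.8] [-0.4  0.2  0.3] 0.4651683062728845 5.999969122749462
```

View pics/f.png

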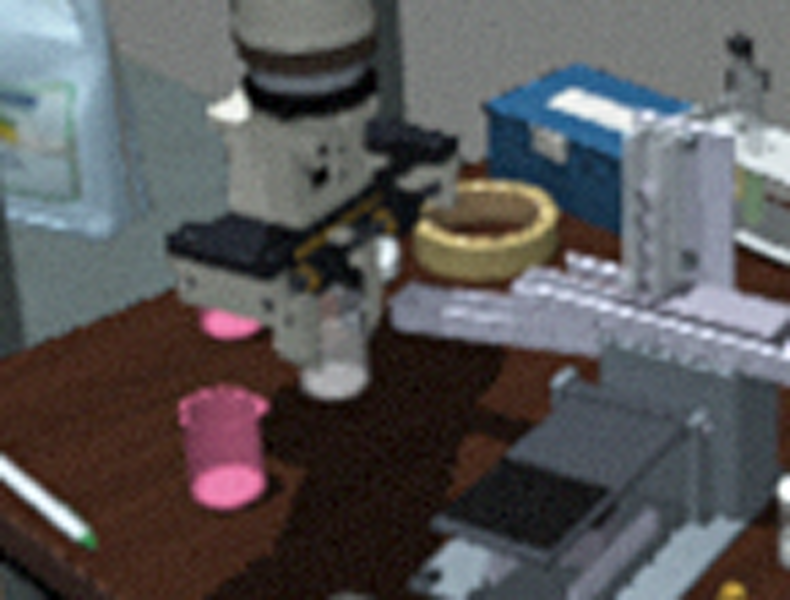

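The beaker hangs upright between the fingers at crop (335,350), just beyond the chute end at crop (395,310). Sliding it in under the mouth.

>>> arm_command:
  series:
    - [0.17,-0.55,0,0,0,0]
    - [0.17,-0.55,0,0,0,0]
    - [0.17,-0.55,0,0,0,0]
    - [0.17,-0.55,0,0,0,0]
    - [0.02,-0.05,0,0,0,0]

```text
time_s: 5.92
eef_pos: [539.8, 197.4, 28.8]
ee_rot: [[-0.271, 0.963, 0.0], [0.963, 0.271, -0.001], [-0.001, 0.0, -1.0]]
ft_force: [0.3, 0.5, -1.4]
finger_gap: 0.461
grip_force: 6.0
```

Run:
```python
from h import *
np.set_printoptions(precision=1,suppress=True)
out=[]
for n,(u,v) in (("top",(215,160)),("side",(235,150))):
    im,_=imaging.camera(n); out.append(cv2.resize(im[v:v+70,u:u+70],(395,395),interpolation=cv2.INTER_CUBIC))
cv2.imwrite("pics/g.png",np.hstack(out))
s=status.get_state(); print(s["eef_pos"],s["ft_force"],s["finger_gap"],s["grip_force"])
```

```text
[539.1 199.9  28.8] [ 1.3  0.6 -0.5] 0.4630954778292404 6.000067913191742
```

View pics/g.png

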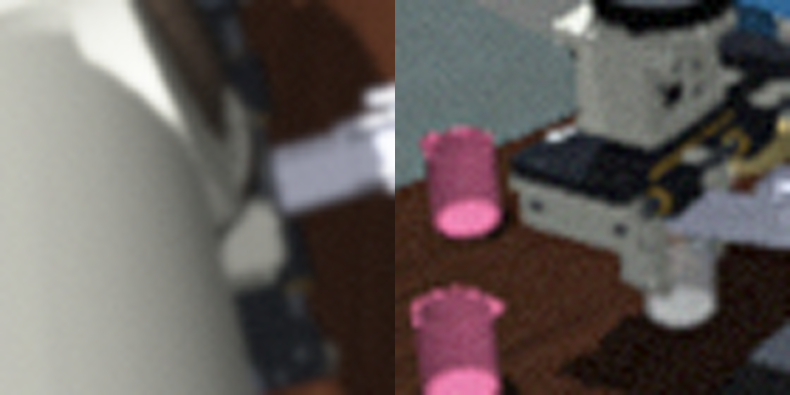

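The beaker is under the mouth with the chute between the fingers. Setting it down and releasing.

>>> arm_command:
  series:
    - [0,0,-0.09,0,0,0]
    - [0,0,0,0,0,0]
    - [0,0,0,0,0,0]

```text
time_s: 6.4
eef_pos: [538.7, 200.9, 26.0]
ee_rot: [[-0.275, 0.961, -0.0], [0.961, 0.275, 0.0], [0.0, 0.0, -1.0]]
ft_force: [0.1, -0.4, -0.2]
finger_gap: 0.466
grip_force: 6.0
```

>>> arm_command:
  series:
    - [0,0,0,0,0,0]
    - [0,0,0,0,0,0]
    - [0,0,0,0,0,0]
    - [0,0,0,0,0,0]
  gripper: 0.28

```text
time_s: 6.9
eef_pos: [538.9, 200.1, 26.0]
ee_rot: [[-0.274, 0.962, -0.0], [0.962, 0.274, 0.0], [0.0, -0.0, -1.0]]
ft_force: [-0.2, -0.7, 0.5]
finger_gap: 0.717
grip_force: 0.0
```

>>> arm_command:
  series:
    - [0,0,0.4,0,0,0]
    - [0,0,0.8,0,0,0]
    - [0,0,1,0,0,0]
    - [0,0,1,0,0,0]
    - [0,0,1,0,0,0]

```text
time_s: 7.52
eef_pos: [539.0, 200.2, 154.0]
ee_rot: [[-0.274, 0.962, 0.001], [0.962, 0.274, 0.0], [0.0, 0.001, -1.0]]
ft_force: [0.2, 0.2, -0.2]
finger_gap: 0.725
grip_force: 0.0
```

Run:
```python
from h import *
np.set_printoptions(precision=2,suppress=True)
print(status.get_state()["q"])
out=[]
for n,(u,v) in (("top",(285,180)),("side",(255,170))):
    im,d=imaging.camera(n); out.append(im); print(places(n,"beaker_mid"))
for px in ((324.4,245.2),): print("front edge",atz("top",px,64))
P=np.load("P.npy"); t=cv2.imread("pics/top0.png").max(2)
k=((t<60)&(P[...,2]>50)&(P[...,2]<80)&(P[...,0]>400)&(P[...,0]<500)&(abs(P[...,1]-20)<60)).astype(np.uint8)
n,L,st,c=cv2.connectedComponentsWithStats(k); i=1+np.argmax(st[1:,4]); print(st[i],c[i],atz("top",c[i],67.5))
```

```text
[-0.33  0.42 -0.09  1.82  0.05  0.9  -0.16]
[]
[(0.58, array([245.89, 211.28])), (0.57, array([280.83, 195.8 ])), (0.53, array([246.21, 182.88]))]
front edge [417.1   12.28  64.  ]
[308 218  29  28 539] [321.43 231.6 ] [451.    20.58  67.5 ]
```

>>> arm_command:
  series:
    - [-1,-0.4,0,0,0,0]
    - [-1,-0.5,0,0,0,0]
    - [-0.7,-0.9,0,0,0,0]
    - [-0.3,-1,0,0,0,0]
    - [-0.1,-1,0,0,0,0]
  gripper: 1.0

```text
time_s: 8.35
eef_pos: [444.1, 85.2, 151.1]
ee_rot: [[-0.275, 0.961, -0.002], [0.961, 0.275, -0.001], [0.0, -0.002, -1.0]]
ft_force: [0.4, 0.4, 0.3]
finger_gap: 0.222
grip_force: 0.0
```

>>> arm_command:
  series:
    - [0,-0.5,0,0,0,1]
    - [0,-0.5,0,0,0,1]
    - [0,-0.5,0,0,0,1]
    - [0,-0.5,0,0,0,1]
    - [0,-0.18,0,0,0,1]

```text
time_s: 8.98
eef_pos: [444.8, 19.6, 151.1]
ee_rot: [[-0.656, 0.755, -0.002], [0.755, 0.656, -0.0], [0.001, -0.002, -1.0]]
ft_force: [-0.1, -0.7, -0.4]
finger_gap: 0.006
grip_force: 0.0
```

>>> arm_command:
  series:
    - [0,0,0,0,0,1]
    - [0,0,0,0,0,1]
    - [0,0,0,0,0,1]
    - [0,0,0,0,0,1]
    - [0,0,0,0,0,1]

```text
time_s: 9.6
eef_pos: [444.9, 20.7, 151.0]
ee_rot: [[-0.914, 0.406, -0.002], [0.406, 0.914, -0.0], [0.002, -0.001, -1.0]]
ft_force: [-0.1, 0.5, -0.5]
finger_gap: 0.006
grip_force: 0.0
```

>>> arm_command:
  series:
    - [0,0,0,0,0,1]
    - [0,0,0,0,0,1]
    - [0,0,-0.3,0,0,1]
    - [0,0,-0.4,0,0,1]
    - [0,0,-0.4,0,0,1]

```text
time_s: 10.22
eef_pos: [444.9, 20.7, 117.8]
ee_rot: [[-1.0, -0.019, -0.002], [-0.019, 1.0, -0.0], [0.002, 0.0, -1.0]]
ft_force: [0.5, 0.6, 0.0]
finger_gap: 0.008
grip_force: 0.0
```

>>> arm_command:
  series:
    - [0,0,-0.4,0,0,1]
    - [0,0,-0.4,0,0,1]
    - [0,0,-0.3,0,0,1]
    - [0,0,0,0,0,0]
    - [0,0,0,0,0,0]

```text
time_s: 10.85
eef_pos: [445.6, 20.7, 85.9]
ee_rot: [[-0.962, -0.272, -0.001], [-0.272, 0.962, 0.0], [0.001, 0.0, -1.0]]
ft_force: [-0.1, -0.0, -0.6]
finger_gap: 0.005
grip_force: 0.0
```

Run:
```python
from h import *
out=[]
for n,(u,v) in (("top",(235,170)),("side",(250,150))):
    im,_=imaging.camera(n); out.append(cv2.resize(im[v:v+100,u:u+100],(395,395),interpolation=cv2.INTER_CUBIC))
cv2.imwrite("pics/i.png",np.hstack(out)); print(status.get_state()["eef_pos"])
```

```text
[446.02879163  20.75707809  86.25169101]
```

View pics/i.png

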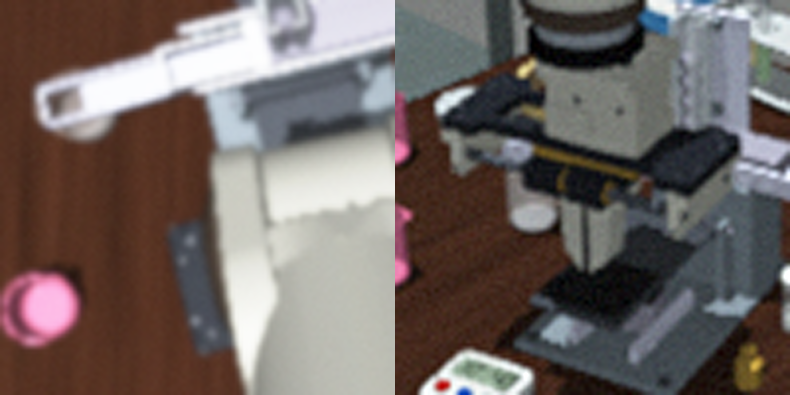

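The beaker stands under the mouth (top crop (80,115)), and the closed fingers are over the rubber tread (side crop (595,275)). First stroke.

>>> arm_command:
  series:
    - [0,0,-0.5,0,0,0]
    - [0,0,-0.3,0,0,0]
    - [0,0,-0.3,0,0,0]
    - [0.03,0.01,-0.3,0,0,0]
    - [0.03,0.01,-0.2,0,0,0]

```text
time_s: 11.58
eef_pos: [448.9, 21.5, 37.9]
ee_rot: [[-0.962, -0.274, 0.002], [-0.274, 0.962, 0.0], [-0.002, -0.0, -1.0]]
ft_force: [-0.0, 0.1, 9.0]
finger_gap: 0.007
grip_force: 4.2
```

>>> arm_command:
  series:
    - [0.05,0.01,-0.1,0,0,0]
    - [0.05,0.01,0,0,0,0]

```text
time_s: 11.82
eef_pos: [449.8, 21.7, 35.1]
ee_rot: [[-0.962, -0.274, -0.002], [-0.274, 0.962, -0.001], [0.002, -0.0, -1.0]]
ft_force: [-6.3, -1.0, 16.9]
finger_gap: 0.006
grip_force: 9.0
```

>>> arm_command:
  series:
    - [0,0,-0.05,0,0,0]
    - [0,0,0,0,0,0]

```text
time_s: 12.08
eef_pos: [449.9, 21.7, 34.5]
ee_rot: [[-0.962, -0.274, -0.002], [-0.274, 0.962, -0.001], [0.002, -0.001, -1.0]]
ft_force: [-8.0, -1.0, 26.6]
finger_gap: 0.008
grip_force: 13.9
```

The stop is met: force rose by 10 N in 0.6 mm. Fully up.

>>> arm_command:
  series:
    - [-0.05,-0.01,0.3,0,0,0]
    - [-0.05,-0.01,0.4,0,0,0]
    - [-0.06,-0.01,0.5,0,0,0]
    - [0,0,0.4,0,0,0]
    - [0,0,0,0,0,0]

```text
time_s: 12.7
eef_pos: [446.6, 21.3, 82.3]
ee_rot: [[-0.962, -0.274, 0.002], [-0.274, 0.962, 0.0], [-0.002, -0.0, -1.0]]
ft_force: [-0.3, 0.1, -0.9]
finger_gap: 0.007
grip_force: 0.0
```

>>> arm_command:
  series:
    - [0,0,0,0,0,0]
    - [0,0,0,0,0,0]
    - [0,0,0,0,0,0]

```text
time_s: 13.08
eef_pos: [445.6, 21.1, 81.1]
ee_rot: [[-0.962, -0.274, -0.001], [-0.274, 0.962, 0.0], [0.001, 0.0, -1.0]]
ft_force: [-0.1, 0.2, -1.1]
finger_gap: 0.005
grip_force: 0.0
```

Run:
```python
from h import *
out=[]
for n,(u,v) in (("top",(225,150)),("side",(265,160))):
    im,_=imaging.camera(n); out.append(cv2.resize(im[v:v+70,u:u+70],(395,395),interpolation=cv2.INTER_CUBIC))
cv2.imwrite("pics/j.png",np.hstack(out)); s=status.get_state();print(s["eef_pos"],s["ft_force"])
for n in ("top","side"):print(places(n,"ball_1_center"))
```

```text
[445.69744831  21.10364076  81.24278924] [0.244232   0.18676273 1.00784247]
[(0.44, array([253.184, 198.08 ])), (0.35, array([307.2, 179.6]))]
[(0.4, array([281.92, 196.08])), (0.27, array([309.696, 231.   ]))]
```

View pics/j.png

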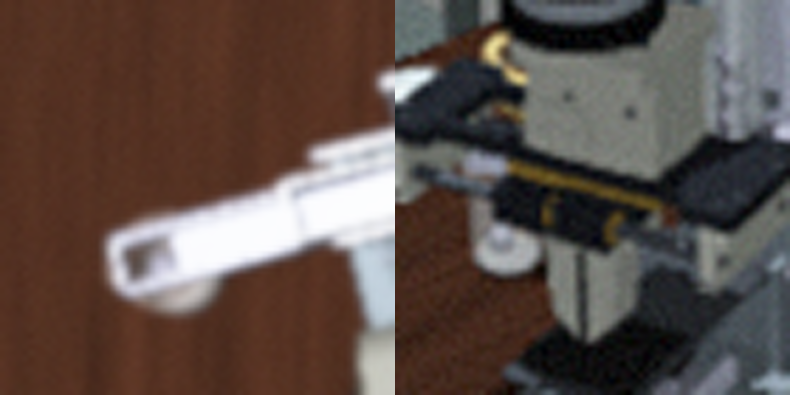

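A ball now shows in the beaker through the mouth (top crop (150,265), side crop (505,240)). Second stroke.

>>> arm_command:
  series:
    - [0,0,-0.4,0,0,0]
    - [0,0,-0.3,0,0,0]
    - [0,0,-0.3,0,0,0]
    - [0.04,0.01,-0.25,0,0,0]
    - [0.04,0.01,-0.16,0,0,0]

```text
time_s: 13.9
eef_pos: [448.8, 21.7, 38.9]
ee_rot: [[-0.962, -0.274, 0.001], [-0.274, 0.962, 0.0], [-0.001, -0.0, -1.0]]
ft_force: [-0.7, -0.0, 9.2]
finger_gap: 0.003
grip_force: 4.1
```

>>> arm_command:
  series:
    - [0.05,0.01,-0.08,0,0,0]
    - [0.03,0.01,0,0,0,0]

```text
time_s: 14.15
eef_pos: [449.6, 22.0, 36.2]
ee_rot: [[-0.962, -0.274, -0.003], [-0.274, 0.962, -0.001], [0.003, 0.0, -1.0]]
ft_force: [-3.0, -1.2, 8.0]
finger_gap: 0.003
grip_force: 4.3
```

>>> arm_command:
  series:
    - [0.02,0,-0.05,0,0,0]
    - [0,0,0,0,0,0]

```text
time_s: 14.4
eef_pos: [449.9, 22.0, 35.2]
ee_rot: [[-0.962, -0.274, -0.003], [-0.274, 0.962, -0.001], [0.003, -0.0, -1.0]]
ft_force: [-5.6, -1.0, 15.2]
finger_gap: 0.006
grip_force: 8.2
```

>>> arm_command:
  series:
    - [0,0,-0.03,0,0,0]
    - [0,0,0,0,0,0]

```text
time_s: 14.65
eef_pos: [449.9, 22.0, 34.8]
ee_rot: [[-0.962, -0.274, -0.003], [-0.274, 0.962, -0.001], [0.003, -0.0, -1.0]]
ft_force: [-5.8, -1.2, 20.9]
finger_gap: 0.005
grip_force: 11.3
```

Slightly further for the same firmness as the first stroke, then fully up and away.

>>> arm_command:
  series:
    - [0,0,-0.02,0,0,0]
    - [0,0,0,0,0,0]

```text
time_s: 14.9
eef_pos: [450.0, 22.0, 34.6]
ee_rot: [[-0.962, -0.274, -0.002], [-0.274, 0.962, -0.001], [0.003, -0.0, -1.0]]
ft_force: [-8.4, 0.3, 26.5]
finger_gap: 0.003
grip_force: 13.6
```

>>> arm_command:
  series:
    - [-0.05,-0.01,0.3,0,0,0]
    - [-0.05,-0.01,0.4,0,0,0]
    - [-0.06,-0.01,0.5,0,0,0]
    - [0,0,0.6,0,0,0]
    - [0,0,1,0,0,0]

```text
time_s: 15.52
eef_pos: [445.5, 21.6, 117.8]
ee_rot: [[-0.962, -0.274, -0.002], [-0.274, 0.962, 0.0], [0.002, 0.001, -1.0]]
ft_force: [0.3, 0.7, 0.5]
finger_gap: 0.002
grip_force: 0.0
```

>>> arm_command:
  series:
    - [-0.5,-0.5,1,0,0,0]
    - [-0.5,-1,1,0,0,0]
    - [-0.3,-1,0.5,0,0,0]
    - [0,-1,0,0,0,0]
    - [0,-1,0,0,0,0]

```text
time_s: 16.15
eef_pos: [407.4, -114.4, 193.3]
ee_rot: [[-0.962, -0.274, 0.001], [-0.274, 0.962, -0.0], [-0.001, -0.0, -1.0]]
ft_force: [0.8, 0.6, 0.2]
finger_gap: 0.002
grip_force: 0.0
```

>>> arm_command:
  series:
    - [0,-1,0,0,0,0]
    - [0,-1,0,0,0,0]
    - [0,-0.5,0,0,0,0]
    - [0,0,0,0,0,0]
    - [0,0,0,0,0,0]

```text
time_s: 16.77
eef_pos: [407.6, -187.3, 192.7]
ee_rot: [[-0.961, -0.275, -0.0], [-0.275, 0.961, 0.001], [0.0, 0.001, -1.0]]
ft_force: [0.3, 0.5, 0.6]
finger_gap: 0.009
grip_force: 0.0
```

Run:
```python
from h import *
out=[]
for n,(u,v) in (("top",(225,150)),("side",(255,150))):
    im,_=imaging.camera(n); out.append(cv2.resize(im[v:v+70,u:u+70],(395,395),interpolation=cv2.INTER_CUBIC))
cv2.imwrite("pics/k.png",np.hstack(out)); s=status.get_state();print(s["eef_pos"],s["time_s"])
```

```text
[ 407.61913428 -187.33860696  192.77727777] 16.875
```

View pics/k.png

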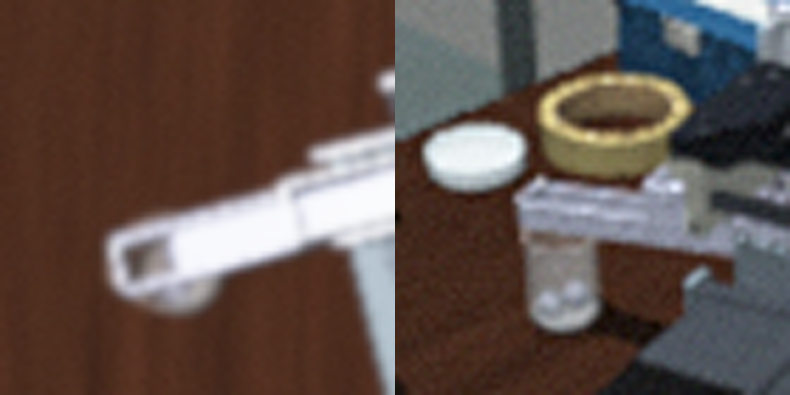

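The side crop shows the beaker upright under the mouth with two balls in it, at (548,300) and (575,290). The robot is clear of everything.

```bash
python3 -c "
from workcell import order; print(order.job_done())"
```

```text
the job is handed in; nothing more can be done
None
```

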